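Clip a blood tube into the bench clamp and set the clamp screw

TASK

Take the purple-capped sample tube out of the rack and press it straight down between the jaws of the bench clamp, so that the sprung blue jaw opens and closes on it with the tube standing on the clamp's base, and let go of it. Then turn the orange thumbscrew clockwise until it seats, and back it off a quarter turn so that the jaw can float on its spring. Finish while still holding the thumbscrew there, with the tube still clipped in and the green-capped tube, the brown bottle and the timer left alone.

Things in the scene. Friction and masses are not known exactly. Their poses are not given: they have to be found in the camera images.
- purple_tube: Loose sample tube with a PURPLE cap (12 g), to be clipped in the clamp. Standing upright in one of the two used places of the rack's row nearer the robot. Total height 84 mm; body 12 mm wide from 0 to 70 mm, cap 15.4 mm wide from 70 to 84 mm. Origin at the centre of its bottom end, z along the tube up to the cap. It may lean a little in its loose hole. Round bottom end with a small flat.
- green_tube: The same kind of tube with a GREEN cap, in another place of the rack. Leave it there. Origin at the bottom end.
- tube_rack: Clear tube rack, fixed, 72 x 193 x 62 mm. Origin at the centre of its underside, y along its length. Two rows of 16 mm square holes at x = -17 and +17 mm; upper plate's top 55 mm high (end plates at y = +-90 to 96 mm: 62 mm); tubes stand on its floor plate, 6 mm high. The two tubes stand in row x = -17 mm at y = -42 and 42 mm, either way round; all other holes are empty.
- tube_clamp: Bench clamp, fixed: grey base 64 x 176 x 8 mm, with all its parts. Origin at the centre of its underside, y along it. -y end: aluminium back wall (face at y = -64 mm) with cheeks 18 mm apart in x, facing the blue jaw; flared steep lead-ins from 34 up to 55 mm height widen the mouth 8 mm a side. +y end: grey housing 50 x 56 mm, 44 mm high, thumbscrew upright on it at y = 58 mm.
- clip_seat (a point): Where the bottom centre of the clipped tube must stand: on top of the clamp's base plate (8 mm above the worktop), at x = 0, y = -58 mm of the clamp, so that a 12 mm tube lies against the back wall. Pressing a tube down here pushes the jaw back about 5 mm; it takes about 4 to 10 N.
- sprung_jaw (a joint): Opening slide of the blue sprung jaw in m, along +y of the clamp: 0 = shut (7 mm from the back wall), about 0.005 when closed on a 12 mm tube, 0.014 at most. Its spring pushes it shut with 1.5 N at 0 and 2.3 N at 0.005.
- thumbscrew (a joint): Angle of the orange thumbscrew in rad, growing as it turns CLOCKWISE seen from above (tightening). 0 = seated on its hard stop; negative = backed off (a quarter turn back is -1.57); -3.6 is the other end. Starts between -2.8 and -2.0; friction about 0.06 N m, stays where it is left; its height does not change.
- screw_grip (a point): Grip point on the thumbscrew's vertical axis, 76 mm above the worktop. Its head is an upright flat blade, 28 mm wide along this point's x, 9 mm thick along its y, from 56 to 90 mm height, white dot on top towards +x; pinch it across its thickness from above. At joint 0 the point's axes are the clamp's. Below it a steel collar, 20 mm wide, up to 53 mm.
- stain_bottle: Brown bottle with a white cap, 44 mm in diameter, 98 mm tall, loose, standing behind the work. Leave it alone. Origin at the centre of its underside.
- timer: White bench timer, 60 x 68 x 24 mm, loose, between the rack and the clamp. Leave it alone. Origin at the centre of its underside.

How it is judged:
By the outcome, as a careful person would: the job done as asked, in the order asked, and still so for the second after the job is handed in, while the arm keeps its last pose, push and grip.
It also fails if it takes over 72 s, if anything falls off the work surface, if the arm or the gripper's body presses on something with over 40 N, if the wrist force passes 120 N, or if a joint passes its speed limit or range.

ROBOT

A 6-joint arm with a two-finger parallel gripper is mounted at the origin on a cart in front of the work surface, level with it; the furniture and walls round the work are solid. World frame = base frame: x ahead of the robot, y to its left, z up, the work surface at z = 0. Lengths are in m, angles in rad, forces in N, time in s.
With the tool pointing down it reaches from about 0.275 to 0.775 m from the base axis. Payload 14.6 kg.
Tool frame: the origin (TCP) lies midway between the tips of the shut fingers; the grasp point (between the pads) lies 19 mm behind it; z points along the fingers, y is the direction in which the jaws open and shut (so a half turn about z gives the same grasp; the last joint's range is limited). The gripper opens to 85 mm and grips with 20 to 120 N. Pads are 22 mm wide; open, the fingers measure 114 mm over their backs; the gripper's body (76 mm by 85 mm) begins 54 mm behind the grasp point. The pads swing forward as they close: fully open they stand 13 mm farther back than shut.
Start: joints at [1.002, 0.263, -0.048, 1.259, 0, 1.415], TCP at [0.211, 0.481, 0.231] pointing down, gripper open.
Joint ranges: [-2.65, 2.65], [-0.89, 1.7], [-1.18, 1.37], [-2.13, 2.11], [-1.35, 1.29], [-3.14, 3.14]. Speed limits (rad/s): [1.89, 1.89, 2.57, 2.79, 3.14, 3.14].

INTERFACE

Orientations are given as a unit quaternion [w, x, y, z].
In Python, from bench import get_obs, camera, sign_off gives the robot as it stands.
- The arm moves only by the tool step_arm, never from a script. Its argument "series" is one flat list of numbers, 6 for each row, row after row: the shift along the tool's x, y, z as a fraction of full scale, then the turn, a rotation vector about the tool's x, y, z as a fraction of full scale. A call has 1 to 8 rows; each row is the pose to reach, as a shift and turn from the pose commanded when the call began, along the tool's axes at that moment, turning the shorter way round; what a row does not reach only later rows make up. Full scale, the value 1, is 200 mm for a shift and 180 degrees for a turn. A row lasts 1/8 s, in which the tool goes at most 62.5 mm and 10.7 degrees, less where a joint would pass 70% of its speed; a pose out of reach is approached as far as the arm can. A call with a number of a shift or a turn outside -1 to 1 is refused whole. A call with a gripper value outside its range is refused whole. "hand" is the opening, from -1 (shut) to 1 (fully open), set as the call begins (left out, the last holds). The fingers move at their own pace and stop on an object; the grip force is fixed at half the most. Time passes only in rows, so rows that repeat a pose let the fingers close. It gives the time, the measured TCP pose, the force and the opening at its end, in the units of the state.
- get_obs(): the state, without advancing time (a new reading comes with each control period).
- camera(name): name is "scene" or "side" or "wrist"; returns a dict with "img" (384x512x3 uint8, blue, green, red), "z_map" (384x512 float32, m along the optical axis (not along the pixel's ray), 0 where there is no reading), "mtx" (3x3 intrinsics, pixels), "rvec" (rotation vector, rad) and "tvec" (3), from world to camera coordinates, as OpenCV has them; the wrist camera has in their place "T_tool_cam" (4x4, takes a point from camera to tool coordinates, whose origin is the TCP and whose axes are the flange's). Camera axes: x right, y down, z forward; pixel columns grow to the right and rows downward; lengths in m; the calibration is good to about 2 mm. The wrist camera is an equidistant fisheye: a pixel r from the principal point sees the ray r / f radians off the axis. A picture is of the moment at which its call begins: read the wrist's pose just before it.
- sign_off(): hands the job in, once; it reports no verdict.
The state is a dict: "t": time; "joint_positions": joint angles; "joint_vel": joint speeds; "effort": joint torques, N m; "ee_pos": TCP position; "tcp_rot": TCP orientation; "wrist_force": force on the tool from outside, world axes, zero at the start; "torque": the same for the moment, N m; "opening": finger opening in m.
Only numpy, scipy, OpenCV 4.12 (cv2) and the standard library are available. Lean on these libraries where they do the work, as an engineer would, in place of code of your own. Each camera call takes 0.05 s, during which the arm holds its last target.

## Working session

There is one attempt and no reset: what is moved stays moved. The work goes in short steps, Python scripts to look and compute and a tool call to move; the robot and the scene stay as the last step left them, time stands still between calls to the robot, and variables do not carry over. Pictures are saved under pics/ and viewed, and the job is handed in when it is done.

Besides the shell and the picture viewer there is one more tool, called as name(argument=value, ...) on one line, values as JSON. step_arm: Moves the arm, as the interface text tells. Shift numbers are shares of 200 mm and turn numbers shares of 180 degrees, none past 1 either way. Its arguments: {"type":"object","properties":{"series":{"type":"array","items":{"type":"number"}},"hand":{"type":"number"}},"required":["series"]}

```bash
mkdir -p pics; ls; python3 - <<'E'
from bench import get_obs,camera
import cv2,numpy as np
print(get_obs())
for n in("scene","side","wrist"):
    c=camera(n); cv2.imwrite(f"pics/{n}0.png",c["img"]); np.savez(f"pics/{n}0.npz",**c)
    print(n,c["mtx"],c.get("rvec"),c.get("tvec"),c.get("T_tool_cam"))
E
```

```text
pics
{'t': 0.0, 'joint_positions': array([ 1.00167641e+00,  2.63503044e-01, -4.89368600e-02,  1.25942548e+00,
       -7.98434540e-06,  1.41546345e+00]), 'joint_vel': array([-0.00012582,  0.0006282 , -0.00171252, -0.00039585, -0.0005066 ,
        0.00014948]), 'effort': array([-5.03996896e-03, -6.37617946e+01,  3.84559107e+01,  1.38013344e-02,
       -2.98466830e-04, -6.84791232e-06]), 'ee_pos': array([0.2109577 , 0.48043738, 0.23083544]), 'tcp_rot': array([-1.85680665e-04,  2.05420637e-01,  9.78673631e-01, -5.01257313e-04]), 'wrist_force': array([0.49426706, 0.07711972, 0.89637558]), 'torque': array([-0.02435225,  0.05911624, -0.00156852]), 'opening': 0.08535372723354703}
scene [[448.17619855   0.         255.39325962]
 [  0.         448.17619855 189.72270596]
 [  0.           0.           1.        ]] [ 1.0166565  -2.05594747  1.33370712] [0.494946   0.20244561 0.811744  ] None
side [[393.08644787   0.         254.85523042]
 [  0.         393.08644787 188.53838648]
 [  0.           0.           1.        ]] [ 2.00908549 -0.1532611   0.09870971] [-0.54045149  0.19080866  0.63575025] None
wrist [[297.31863964   0.         254.61873273]
 [  0.         297.31863964 194.24915043]
 [  0.           0.           1.        ]] None None [[-8.48715955e-04 -9.49155554e-01 -3.14806311e-01  8.11804315e-02]
 [ 9.99999633e-01 -7.68117535e-04 -3.80083293e-04  5.55547279e-04]
 [ 1.18949921e-04 -3.14806518e-01  9.49155858e-01 -1.42299214e-01]
 [ 0.00000000e+00  0.00000000e+00  0.00000000e+00  1.00000000e+00]]
```

View pics/scene0.png

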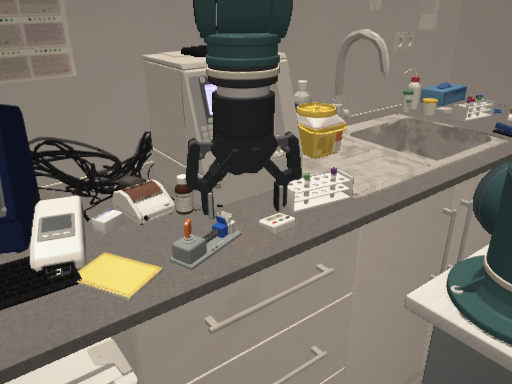

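View pics/side0.png

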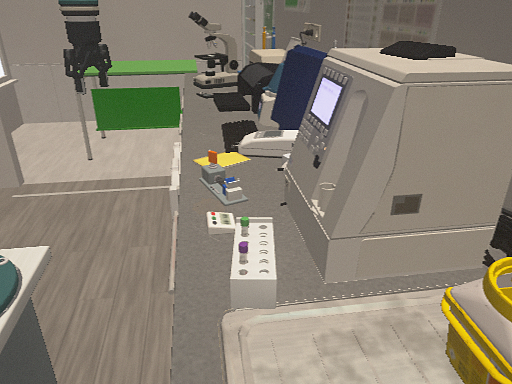

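View pics/wrist0.png

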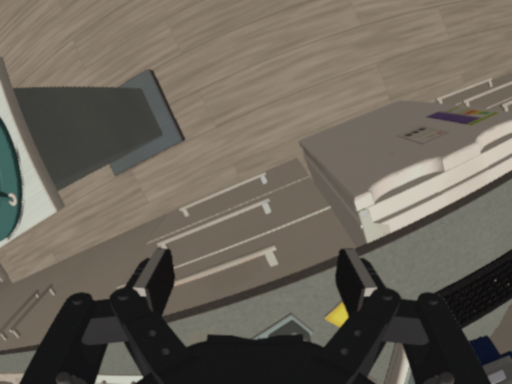

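```bash
cat > h.py <<'E'
import cv2,numpy as np
from scipy.spatial.transform import Rotation as R
def load(f): return dict(np.load(f,allow_pickle=True))
def pts(c,mask):
    v,u=np.nonzero(mask&(c["z_map"]>0)); z=c["z_map"][v,u]; K=c["mtx"]
    p=np.c_[(u-K[0,2])/K[0,0]*z,(v-K[1,2])/K[1,1]*z,z]
    M=cv2.Rodrigues(c["rvec"])[0]
    return (p-c["tvec"])@M, np.c_[u,v]
def ray(c,uv,h):
    K=c["mtx"];M=cv2.Rodrigues(c["rvec"])[0];uv=np.atleast_2d(uv).astype(float)
    d=np.c_[(uv[:,0]-K[0,2])/K[0,0],(uv[:,1]-K[1,2])/K[1,1],np.ones(len(uv))]@M
    o=-M.T@c["tvec"]
    return o+d*((h-o[2])/d[:,2])[:,None]
def proj(c,P): return cv2.projectPoints(np.array(P,float),c["rvec"],c["tvec"],c["mtx"],None)[0][:,0]
def hue(c):
    h=cv2.cvtColor(c["img"],cv2.COLOR_BGR2HSV); return h[...,0].astype(int),h[...,1].astype(int),h[...,2].astype(int)
RNG=dict(purple=(130,150),green=(50,75),orange=(5,16),blue=(105,125))
def mask(c,n,s0=120,v0=40):
    h,s,v=hue(c);a,b=RNG[n];return (h>=a)&(h<=b)&(s>s0)&(v>v0)
E
python3 - <<'E'
from h import *
for n in("scene","side"):
    c=load(f"pics/{n}0.npz")
    for k in RNG:
        m=mask(c,k); P,uv=pts(c,m)
        s=(P[:,0]>.2)&(P[:,0]<.8)&(abs(P[:,1])<.8)&(P[:,2]>.01)&(P[:,2]<.12)
        if s.sum(): print(n,k,s.sum(),P[s].min(0).round(4),P[s].max(0).round(4),np.median(P[s],0).round(4),uv[s].mean(0).round(1))
    print(-cv2.Rodrigues(c["rvec"])[0].T@c["tvec"])
c=load("pics/scene0.npz")["img"][150:280,150:370];cv2.imwrite("pics/s0z.png",cv2.resize(c,None,fx=3.6,fy=3.6,interpolation=2))
c=load("pics/side0.npz")["img"][140:310,170:300];cv2.imwrite("pics/d0z.png",cv2.resize(c,None,fx=3.5,fy=3.5,interpolation=2))
E
```

```text
scene purple 22 [ 0.5142 -0.0339  0.0776] [ 0.5278 -0.0249  0.0914] [ 0.5185 -0.0279  0.0851] [333.  170.6]
scene orange 330 [ 0.4821 -0.3348  0.0475] [0.7721 0.4383 0.0911] [0.6874 0.3644 0.069 ] [203.  192.2]
scene blue 942 [0.5098 0.307  0.01  ] [0.7489 0.7299 0.1197] [0.7342 0.6984 0.0408] [ 53.7 232.4]
[-0.22393171  0.79282773  0.51590975]
side purple 15 [ 0.5154 -0.0417  0.09  ] [ 0.5271 -0.028   0.0924] [ 0.5208 -0.0326  0.0914] [242.5 243.3]
side green 19 [0.4848 0.0429 0.0241] [0.5396 0.1798 0.0925] [0.5347 0.047  0.0912] [242.8 219.1]
side orange 160 [ 0.4854 -0.3317  0.0457] [0.7706 0.442  0.0923] [0.503  0.407  0.0688] [318.2 240.8]
side blue 63 [0.5151 0.3036 0.0166] [0.7966 0.6842 0.0911] [0.5283 0.3143 0.0496] [234.1 176.1]
[ 0.45846023 -0.56925994  0.44545649]
```

View pics/s0z.png

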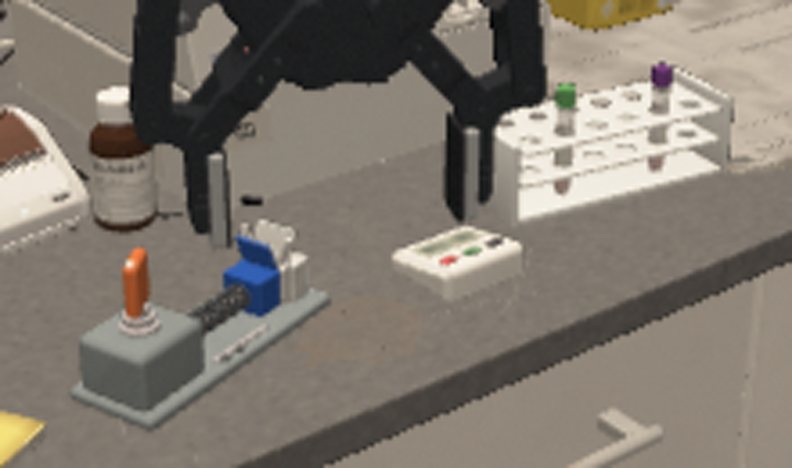

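View pics/d0z.png

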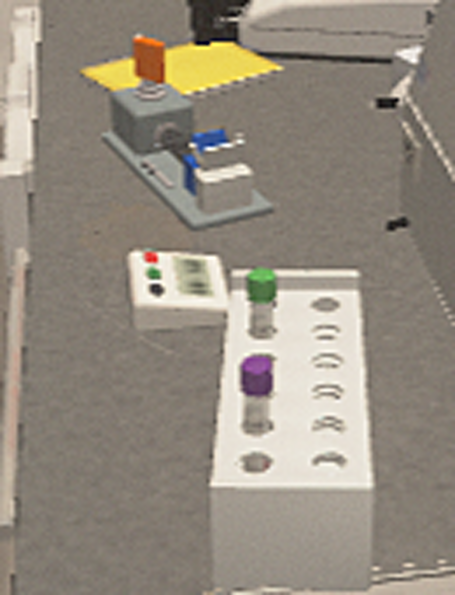

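```bash
cat >> h.py <<'E'
def down(yaw):  # tool y at world angle yaw, z down
    y=np.array([np.cos(yaw),np.sin(yaw),0]);z=np.array([0,0,-1.]);x=np.cross(y,z)
    return R.from_matrix(np.c_[x,y,z])
def rq(q): return R.from_quat(np.r_[q[1:],q[0]])
def plan(p0,R0,p1,R1):
    return (R0.inv().apply(np.subtract(p1,p0))/.2).round(4),((R0.inv()*R1).as_rotvec()/np.pi).round(4)
E
python3 - <<'E'
from h import *
from bench import get_obs
o=get_obs();print(plan(o["ee_pos"],rq(o["tcp_rot"]),[.52,.34,.23],down(np.radians(105))))
E
```

```text
(array([-1.6972, -0.022 ,  0.0044]), array([-2.000e-04, -1.000e-04, -2.151e-01]))
```

step_arm(series=[-0.4,0,0,0,0,-0.1,-0.7,0,0,0,0,-0.18,-0.9,0,0,0,0,-0.215,-0.9,0,0,0,0,-0.215,-0.9,0,0,0,0,-0.215])

```text
t: 0.78
ee_pos: [0.3764, 0.4079, 0.2309]
tcp_rot: [-0.0, -0.129, 0.992, -0.0]
wrist_force: [-1.2, -0.1, -0.4]
opening: 0.0852
```

```bash
python3 - <<'E'
from h import *
from bench import get_obs
o=get_obs();print(o["joint_positions"],plan(o["ee_pos"],rq(o["tcp_rot"]),[.52,.34,.23],down(np.radians(105))))
E
```

```text
[6.78599758e-01 3.15621209e-01 2.69112110e-02 1.28275613e+00
 4.14216108e-05 4.19431842e-01] (array([-0.6069, -0.5119,  0.0043]), array([-0.0001, -0.0002, -0.0008]))
```

step_arm(series=[-0.3,-0.25,0,0,0,0,-0.6,-0.51,0,0,0,0,-0.6,-0.51,0,0,0,0,-0.6,-0.51,0,0,0,0,-0.6,-0.51,0,0,0,0])

```text
t: 1.4
ee_pos: [0.5171, 0.3416, 0.2313]
tcp_rot: [-0.0, -0.13, 0.992, 0.0]
wrist_force: [0.6, 0.8, -0.2]
opening: 0.0853
```

```bash
cat >> h.py <<'E'
def wcast(c,T,uv,h):  # fisheye wrist pixel -> world at height h ; T=(pos,R)
    K=c["mtx"];uv=np.atleast_2d(uv).astype(float)
    d=(uv-K[:2,2])/K[0,0];r=np.linalg.norm(d,axis=1,keepdims=True)+1e-9
    d=np.c_[d/r*np.sin(r),np.cos(r)]
    Tc=c["T_tool_cam"];d=T[1].apply(d@Tc[:3,:3].T);o=T[1].apply(Tc[:3,3])+T[0]
    return o+d*((h-o[2])/d[:,2])[:,None]
def snapw(name,names=("wrist",)):
    from bench import get_obs,camera
    o=get_obs();c=camera("wrist")
    c["ee"]=o["ee_pos"];c["q"]=o["tcp_rot"];np.savez(f"pics/{name}.npz",**c);cv2.imwrite(f"pics/{name}.png",c["img"]);return c,(o["ee_pos"],rq(o["tcp_rot"]))
def lw(name):
    c=load(f"pics/{name}.npz");return c,(c["ee"],rq(c["q"]))
E
python3 - <<'E'
from h import *
snapw("w1")
c=cv2.imread("pics/w1.png");cv2.imwrite("pics/w1z.png",cv2.resize(c[:300],None,fx=1.56,fy=1.56,interpolation=2))
E
```

```text
(no output)
```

View pics/w1z.png

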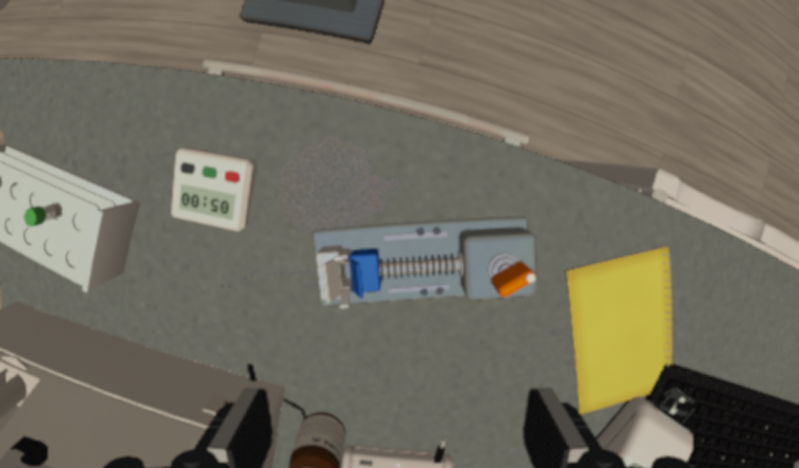

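```bash
python3 - <<'E'
from h import *
c,T=lw("w1")
i=c["img"][130:205,190:355];cv2.imwrite("pics/w1c.png",cv2.resize(i,None,fx=4.8,fy=4.8,interpolation=cv2.INTER_CUBIC))
E
```

```text
(no output)
```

View pics/w1c.png

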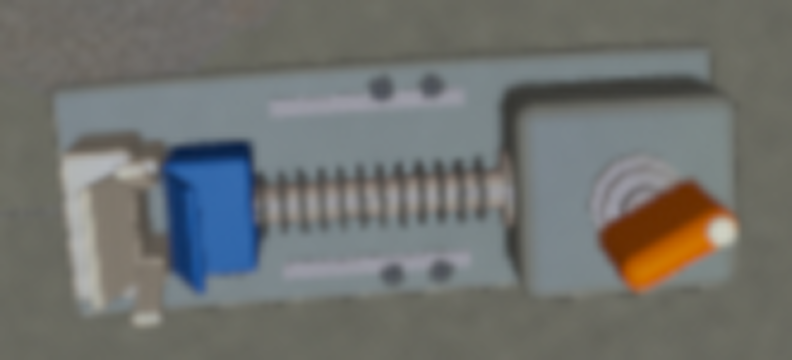

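```bash
python3 - <<'E'
from h import *
c,T=lw("w1")
f=lambda u,v,h:wcast(c,T,[190+u/4.8,130+v/4.8],h)[0]
A=f(55,92,.008);B=f(710,48,.008);C=f(80,315,.008)
print(A,B,C,np.linalg.norm(B-A),np.linalg.norm(C-A))
a=np.degrees(np.arctan2(*(B-A)[1::-1]));print("yaw y",a)
yd=(B-A)/np.linalg.norm(B-A);xd=np.array([yd[1],-yd[0],0])
O=A+yd*.088+xd*.032;print("O",O,(C-A)@xd,(C-A)@yd)
print("seat",O-.058*yd,"screw",O+.058*yd)
for p in ((720,232),(600,238),(638,290),(695,182)): 
    w=f(*p,.09);print(w,(w-O)@xd,(w-O)@yd)
for p in ((720,232),(600,238),(638,290),(695,182)): 
    w=f(*p,.09);print(w)
# housing top corners
for p in ((522,100),(728,100),(735,290),(530,292)):
    w=f(*p,.044);print("h",(w-O)@xd,(w-O)@yd)
m=mask(c,"blue");
E
```

```text
[0.51544246 0.27271902 0.008     ] [0.45892106 0.43593715 0.008     ] [0.57388048 0.29235502 0.008     ] 0.17272760612520305 0.061648801661443875
yaw y 109.1006436908055
O [0.5168846  0.36634551 0.008     ] 0.061646188329828336 -0.0005676360589159865
seat [0.53586385 0.31153869 0.008     ] screw [0.49790535 0.42115233 0.008     ]
[0.49098649 0.4249959  0.09      ] -0.005280211834480256 0.06389600914256525
[0.49918664 0.40008318 0.09      ] -0.005683679298636227 0.03767152904361011
[0.50788605 0.41170481 0.09      ] 0.006339714566772393 0.045806635379191635
[0.48220111 0.41607339 0.09      ] -0.016501619011768383 0.05833954843936233
[0.49098649 0.4249959  0.09      ]
[0.49918664 0.40008318 0.09      ]
[0.50788605 0.41170481 0.09      ]
[0.48220111 0.41607339 0.09      ]
h -0.027348687053859802 0.028548605576218966
h -0.024705190162740646 0.07907288753404579
h 0.023517350022728572 0.08118366077290133
h 0.020261254214131642 0.02889982852476155
```

```bash
python3 - <<'E'
from h import *
from bench import get_obs
o=get_obs();print(plan(o["ee_pos"],rq(o["tcp_rot"]),[.545,.345,.14],down(np.radians(109))))
E
```

```text
(array([-0.14  , -0.0204,  0.4574]), array([ 0.0001, -0.0001, -0.0224]))
```

step_arm(series=[-0.14,-0.02,0.23,0,0,-0.022,-0.14,-0.02,0.45,0,0,-0.022,-0.14,-0.02,0.45,0,0,-0.022,-0.14,-0.02,0.45,0,0,-0.022])

```text
t: 1.95
ee_pos: [0.5462, 0.345, 0.1434]
tcp_rot: [0.001, -0.165, 0.986, 0.0]
wrist_force: [0.7, 0.1, 0.3]
opening: 0.0854
```

```bash
python3 - <<'E'
from h import *
snapw("w2")
c=cv2.imread("pics/w2.png");cv2.imwrite("pics/w2z.png",cv2.resize(c[70:300,110:410],None,fx=2.6,fy=2.6,interpolation=2))
E
```

```text
(no output)
```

View pics/w2z.png

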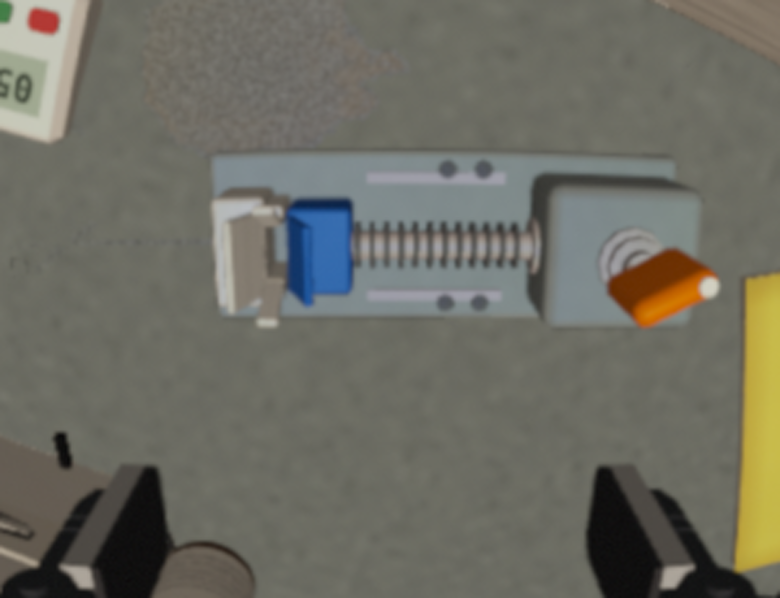

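```bash
python3 - <<'E'
from h import *
c,T=lw("w2")
f=lambda u,v,h:wcast(c,T,[110+u/2.6,70+v/2.6],h)[0]
A=f(213,157,.008);B=f(673,158,.008);C=f(223,318,.008);D=f(535,318,.008)
for dh in (0,):
  print(A,B,C,np.linalg.norm(B-A),np.linalg.norm(C-A))
ang=lambda v:np.degrees(np.arctan2(v[1],v[0]))
print("yaw",ang(B-A),ang(D-C))
yd=B-A;yd/=np.linalg.norm(yd);xd=np.array([yd[1],-yd[0],0])
O=(A+B)/2+xd*.5*((C-A)@xd);O[2]=0
print("O",O,"seat",O-.058*yd,"screw",O+.058*yd)
for n,p,h in (("dot",(709,287),.09),("bl",(610,290),.09),("bot",(642,326),.09),("tr",(712,270),.09),("top",(672,248),.09),("collarL",(600,262),.053),("collartop",(636,227),.053),("cheek1",(268,211),.055),("cheek2",(268,323),.055),("wallface",(270,262),.034),("wtopL",(236,305),.055),("wtopL",(213,200),.055),("jaw",(290,293),.055),("jaw",(312,300),.055),("hTL",(545,188),.044),("hTR",(697,190),.044),("hBR",(690,325),.044),("hBL",(548,325),.044)):
    w=f(*p,h);print(n,w.round(4),((w-O)@xd).round(4),((w-O)@yd).round(4))
E
```

```text
[0.51598503 0.27259865 0.008     ] [0.4587898  0.43377435 0.008     ] [0.57401493 0.29323269 0.008     ] 0.17102310527377487 0.061589229193008736
yaw 109.53787112476049 108.91386716560615
O [0.51640889 0.36348514 0.        ] seat [0.53580582 0.30882474 0.        ] screw [0.49701196 0.41814553 0.        ]
dot [0.4908 0.4251 0.09  ] -0.0035 0.0667
bl [0.5016 0.3973 0.09  ] -0.0027 0.0369
bot [0.5079 0.4106 0.09  ] 0.0078 0.0473
tr [0.486  0.4238 0.09  ] -0.0085 0.067
top [0.4846 0.4096 0.09  ] -0.0146 0.0541
collarL [0.5003 0.4052 0.053 ] -0.0013 0.0447
collartop [0.4855 0.4121 0.053 ] -0.0128 0.0561
cheek1 [0.5188 0.3015 0.055 ] -0.0185 -0.0592
cheek2 [0.5532 0.3118 0.055 ] 0.0174 -0.061
wallface [0.5398 0.3056 0.034 ] 0.0027 -0.0624
wtopL [0.5508 0.3004 0.055 ] 0.0113 -0.0709
wtopL [0.5208 0.2842 0.055 ] -0.0224 -0.0762
jaw [0.5415 0.3156 0.055 ] 0.0076 -0.0535
jaw [0.5414 0.3228 0.055 ] 0.01 -0.0467
hTL [0.4851 0.3816 0.044 ] -0.0234 0.0276
hTR [0.4667 0.4314 0.044 ] -0.0241 0.0806
hBR [0.5107 0.4493 0.044 ] 0.0234 0.0828
hBL [0.5276 0.4001 0.044 ] 0.0228 0.0308
```

```bash
cat >> h.py <<'E'
def wdepth(c,T,uv):
    K=c["mtx"];uv=np.atleast_2d(uv).astype(float);z=c["z_map"][uv[:,1].round().astype(int),uv[:,0].round().astype(int)]
    d=(uv-K[:2,2])/K[0,0];r=np.linalg.norm(d,axis=1,keepdims=True)+1e-9
    d=np.c_[d/r*np.tan(r),np.ones(len(uv))]*z[:,None]
    Tc=c["T_tool_cam"];return T[1].apply(d@Tc[:3,:3].T+Tc[:3,3])+T[0]
E
python3 - <<'E'
from h import *
for n in("w1","w2"):
    c,T=lw(n)
    for uv in ((300,230),(200,100),(250,100),(350,220),(300,110)): print(n,uv,wdepth(c,T,uv)[0].round(4))
c,T=lw("w2")
for u,v in ((400,170),(460,300),(600,215),(670,290),(250,160),(330,240),(240,280),(228,215),(265,262),(305,270)): print(u,v,wdepth(c,T,[110+u/2.6,70+v/2.6])[0].round(4))
v,u=np.mgrid[70:210,170:400];P=wdepth(c,T,np.c_[u.ravel(),v.ravel()])
yd=np.array([np.cos(np.radians(109.2)),np.sin(np.radians(109.2)),0]);xd=np.array([yd[1],-yd[0],0]);O=np.array([.5164,.3635,0])
Q=np.c_[(P-O)@xd,(P-O)@yd,P[:,2]]
for a,b in ((.0055,.011),(.042,.048),(.08,.095),(.05,.056)):
    s=(Q[:,2]>a)&(Q[:,2]<b)&(abs(Q[:,0])<.05)&(abs(Q[:,1])<.11)
    print(a,s.sum(),np.percentile(Q[s],[0,2,98,100],axis=0).round(4).tolist())
cv2.imwrite("pics/hm.png",cv2.resize((np.clip(P[:,2]/.1,0,1)*255).astype(np.uint8).reshape(u.shape),None,fx=3,fy=3,interpolation=0))
E
```

```text
w1 (300, 230) [ 0.5934  0.4282 -0.0006]
w1 (200, 100) [0.4561 0.2556 0.0006]
w1 (250, 100) [4.414e-01 3.162e-01 2.000e-04]
w1 (350, 220) [ 0.5612  0.494  -0.0006]
w1 (300, 110) [4.367e-01 3.796e-01 1.000e-04]
w2 (300, 230) [ 0.5822  0.4094 -0.0008]
w2 (200, 100) [0.4866 0.2702 0.0009]
w2 (250, 100) [0.4721 0.3156 0.0011]
w2 (350, 220) [ 0.5542  0.4582 -0.0013]
w2 (300, 110) [0.4652 0.3634 0.0018]
400 170 [0.4993 0.3387 0.0075]
460 300 [0.5379 0.3761 0.0087]
600 215 [0.4869 0.4023 0.0441]
670 290 [0.4957 0.4144 0.0894]
250 160 [0.5132 0.2858 0.0066]
330 240 [0.5261 0.3225 0.0342]
240 280 [0.5445 0.2989 0.0487]
228 215 [0.5289 0.2873 0.0336]
265 262 [0.5408 0.3039 0.0323]
305 270 [0.5332 0.3178 0.0541]
0.0055 5028 [[-0.0327, -0.088, 0.0055], [-0.0313, -0.082, 0.006], [0.0303, 0.072, 0.01], [0.0312, 0.0863, 0.011]]
0.042 2214 [[-0.0246, -0.0706, 0.042], [-0.0228, -0.0688, 0.0421], [0.0223, 0.0814, 0.0474], [0.0234, 0.0836, 0.048]]
0.08 491 [[-0.009, 0.0444, 0.08], [-0.0084, 0.045, 0.0807], [0.0069, 0.068, 0.0909], [0.0084, 0.0699, 0.0918]]
0.05 582 [[-0.0198, -0.0748, 0.05], [-0.0188, -0.0744, 0.0502], [0.0178, 0.0624, 0.0551], [0.0191, 0.0653, 0.0559]]
```

View pics/hm.png

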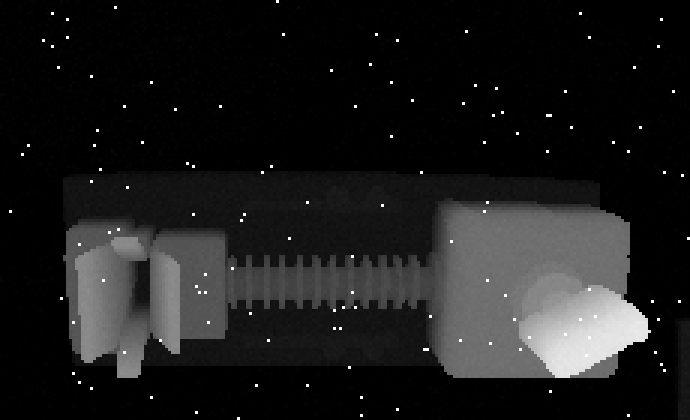

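```bash
python3 - <<'E'
from h import *
from bench import get_obs
o=get_obs();print(plan(o["ee_pos"],rq(o["tcp_rot"]),[.545,-.03,.17],down(np.radians(80))))
E
```

```text
(array([ 0.6166, -1.7706, -0.1339]), array([0.0004, 0.0009, 0.1609]))
```

step_arm(series=[0.1,-0.3,-0.13,0,0,0.05,0.21,-0.6,-0.13,0,0,0.1,0.31,-0.9,-0.13,0,0,0.16,0.31,-0.9,-0.13,0,0,0.16])

```text
t: 2.5
ee_pos: [0.5467, 0.151, 0.1697]
tcp_rot: [0.002, 0.089, 0.996, 0.0]
wrist_force: [1.1, 0.7, 1.4]
opening: 0.0856
```

```bash
python3 - <<'E'
from h import *
from bench import get_obs
o=get_obs();print(o["ee_pos"],plan(o["ee_pos"],rq(o["tcp_rot"]),[.545,-.03,.17],down(np.radians(80))))
E
```

```text
[0.54673194 0.15102577 0.1696631 ] (array([-0.1516, -0.8924, -0.0017]), array([ 0.0002,  0.001 , -0.0011]))
```

step_arm(series=[-0.05,-0.3,0,0,0,0,-0.1,-0.6,0,0,0,0,-0.15,-0.89,0,0,0,0,-0.15,-0.89,0,0,0,0,-0.15,-0.89,0,0,0,0])

```text
t: 3.12
ee_pos: [0.5458, -0.0261, 0.1683]
tcp_rot: [0.001, 0.085, 0.996, 0.0]
wrist_force: [0.4, 0.5, 0.3]
opening: 0.0853
```

```bash
python3 - <<'E'
from h import *
c,T=snapw("w3")
print(T[0])
cv2.imwrite("pics/w3z.png",cv2.resize(c["img"][70:300,110:410],None,fx=2.6,fy=2.6,interpolation=2))
m=mask(c,"purple",80);v,u=np.nonzero(m);P=wdepth(c,T,np.c_[u,v]);s=(P[:,2]>.07)&(P[:,2]<.1)
P=P[s];print(len(P),P.min(0),P.max(0));t=P[P[:,2]>.088];print(t.mean(0),(t.min(0)+t.max(0))/2,t.max(0)-t.min(0))
E
```

```text
[ 0.54575149 -0.02605988  0.16830915]
274 [ 0.51454132 -0.03901098  0.08141658] [ 0.52852061 -0.02543318  0.0912134 ]
[ 0.52149571 -0.03230423  0.0897962 ] [ 0.52167864 -0.03222864  0.08962423] [0.01368393 0.01356467 0.00317834]
```

View pics/w3z.png

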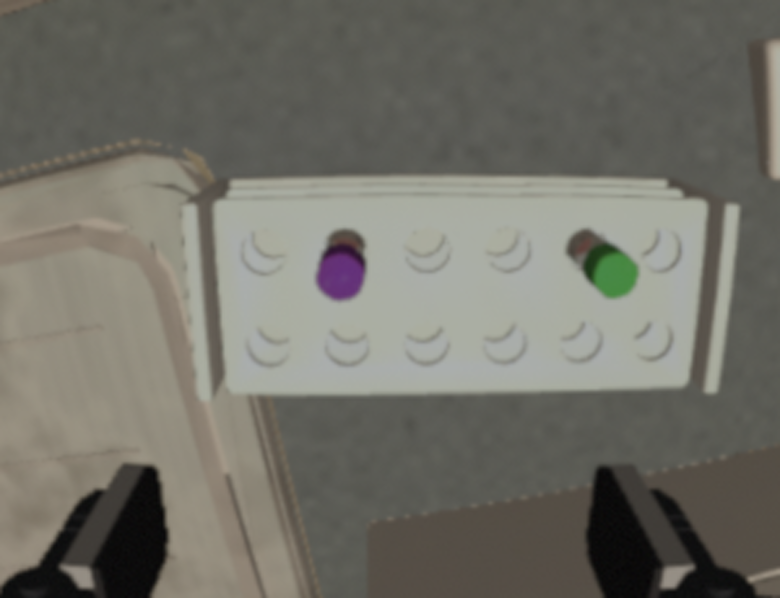

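```bash
python3 - <<'E'
from h import *
c,T=lw("w3")
f=lambda u,v,h:wcast(c,T,[110+u/2.6,70+v/2.6],h)[0]
near=[f(266,250,.055),f(428,248,.055),f(508,248,.055),f(657,248,.055)]
far=[f(u,343,.055) for u in(269,347,427,504,581,653)]
ny=[-70,-14,14,70];fy=[-70,-42,-14,14,42,70]
# fit: P = O + x*xd + y*yd
loc=np.array([[-.017,y/1e3] for y in ny]+[[.017,y/1e3] for y in fy]);W=np.array(near+far)[:,:2]
a=loc-loc.mean(0);b=W-W.mean(0)
th=np.arctan2((a[:,0]*b[:,1]-a[:,1]*b[:,0]).sum(),(a*b).sum())
M=np.array([[np.cos(th),-np.sin(th)],[np.sin(th),np.cos(th)]]);O=W.mean(0)-M@loc.mean(0)
print(np.degrees(th)+90,O,(W-O-loc@M.T).round(4).tolist())
for y in(-.042,.042):print(O+M@[-.017,y])
m=mask(c,"green",80);v,u=np.nonzero(m);P=wdepth(c,T,np.c_[u,v]);P=P[(P[:,2]>.088)&(P[:,2]<.1)];print(P.mean(0))
E
```

```text
80.46072618698301 [0.54553202 0.00653894] [[0.0002, 0.001], [-0.0002, 0.0002], [-0.0003, -0.0003], [-0.0012, -0.0018], [-0.0002, 0.0005], [-0.0001, 0.0002], [0.0001, 0.0003], [0.0002, -0.0003], [0.0005, 0.0001], [0.0009, 0.0]]
[ 0.5218067 -0.032063 ]
[0.53572748 0.05077547]
[0.5349528  0.0498289  0.08970903]
```

```bash
python3 - <<'E'
from h import *
from bench import get_obs
o=get_obs();print(plan(o["ee_pos"],rq(o["tcp_rot"]),[.5217,-.0322,.1],down(np.radians(80.4))));print(plan(o["ee_pos"],rq(o["tcp_rot"]),[.5217,-.0322,.063],down(np.radians(80.4))))
E
```

```text
(array([ 0.1128, -0.0531,  0.3404]), array([ 0.0001,  0.0004, -0.0009]))
(array([ 0.113 , -0.0531,  0.5254]), array([ 0.0001,  0.0004, -0.0009]))
```

step_arm(hand=0, series=[0.11,-0.05,0,0,0,0,0.11,-0.05,0.15,0,0,0,0.11,-0.05,0.32,0,0,0,0.11,-0.05,0.32,0,0,0,0.11,-0.05,0.32,0,0,0,0.11,-0.05,0.32,0,0,0])

```text
t: 3.92
ee_pos: [0.5227, -0.0326, 0.1046]
tcp_rot: [0.001, 0.086, 0.996, -0.0]
wrist_force: [0.1, -0.3, 0.6]
opening: 0.0429
```

```bash
python3 - <<'E'
from h import *
from bench import get_obs
o=get_obs();print(o["ee_pos"],plan(o["ee_pos"],rq(o["tcp_rot"]),[.5217,-.0322,.063],down(np.radians(80.4))))
c,T=snapw("w4")
cv2.imwrite("pics/w4z.png",cv2.resize(c["img"][150:384,110:410],None,fx=2.5,fy=2.5,interpolation=2))
E
```

```text
[ 0.52266078 -0.0325576   0.10458697] (array([0.0054, 0.001 , 0.2079]), array([-0.    ,  0.0006, -0.0012]))
```

View pics/w4z.png

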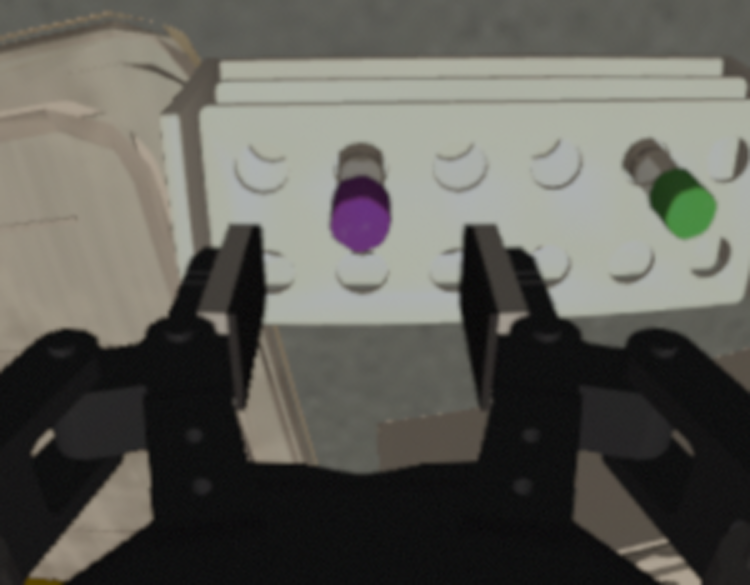

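step_arm(series=[0.005,0,0.1,0,0,0,0.005,0,0.2,0,0,0,0.005,0,0.2,0,0,0,0.005,0,0.2,0,0,0,0.005,0,0.2,0,0,0])

```text
t: 4.6
ee_pos: [0.5214, -0.0327, 0.0642]
tcp_rot: [0.001, 0.086, 0.996, -0.0]
wrist_force: [0.4, 0.2, -0.2]
opening: 0.043
```

```bash
python3 - <<'E'
from h import *
from bench import get_obs
o=get_obs();print(o["ee_pos"],plan(o["ee_pos"],rq(o["tcp_rot"]),[.5217,-.0322,.063],down(np.radians(80.4))))
c,T=snapw("w5")
cv2.imwrite("pics/w5z.png",cv2.resize(c["img"][150:384,110:410],None,fx=2.5,fy=2.5,interpolation=2))
E
```

```text
[ 0.52137832 -0.03271615  0.06416128] (array([-0.0011,  0.0028,  0.0058]), array([-0.    ,  0.0004, -0.0014]))
```

View pics/w5z.png

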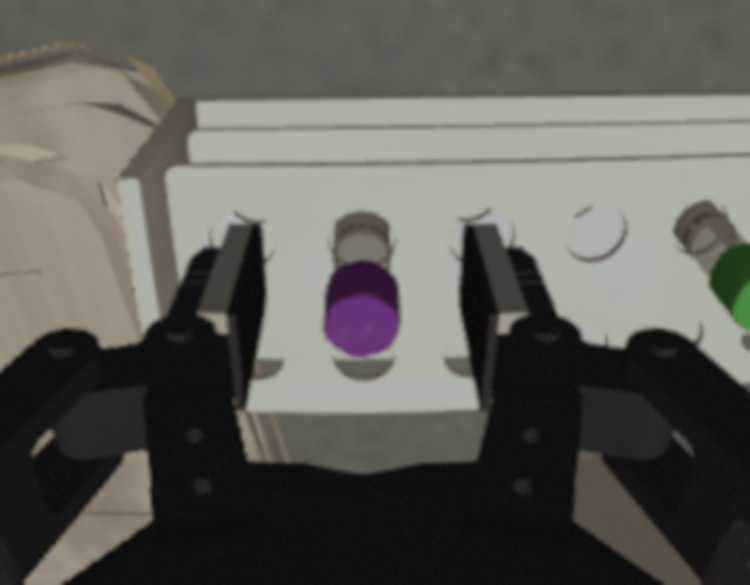

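step_arm(hand=-1, series=[0,0,0,0,0,0,0,0,0,0,0,0,0,0,0,0,0,0,0,0,0,0,0,0,0,0,0,0,0,0,0,0,0,0,0,0])

```text
t: 5.4
ee_pos: [0.5212, -0.0327, 0.0636]
tcp_rot: [0.0, 0.086, 0.996, -0.0]
wrist_force: [0.2, -0.1, 5.1]
opening: 0.0139
```

```bash
python3 - <<'E'
from h import *
c,T=snapw("w6")
cv2.imwrite("pics/w6z.png",cv2.resize(c["img"][150:384,110:410],None,fx=2.5,fy=2.5,interpolation=2))
E
```

```text
(no output)
```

View pics/w6z.png

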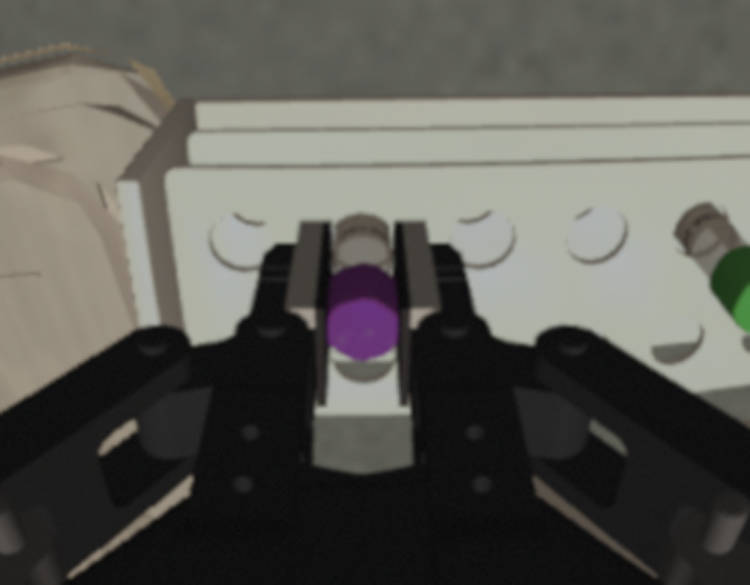

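step_arm(series=[0,0,-0.1,0,0,0,0,0,-0.3,0,0,0,0,0,-0.5,0,0,0,0,0,-0.6,0,0,0,0,0,-0.6,0,0,0,0,0,-0.6,0,0,0])

```text
t: 6.2
ee_pos: [0.5204, -0.0325, 0.1823]
tcp_rot: [-0.001, 0.086, 0.996, 0.0]
wrist_force: [-0.2, 0.4, -0.6]
opening: 0.0134
```

```bash
python3 - <<'E'
from h import *
from bench import get_obs,camera
o=get_obs();print(o["ee_pos"],o["joint_positions"],plan(o["ee_pos"],rq(o["tcp_rot"]),[.5352,.3077,.18],down(np.radians(109.2))))
c,T=snapw("w7")
s=camera("side");cv2.imwrite("pics/d7.png",cv2.resize(s["img"][120:320,150:350],None,fx=2.5,fy=2.5,interpolation=2))
cv2.imwrite("pics/w7z.png",cv2.resize(c["img"][150:384,110:410],None,fx=2.5,fy=2.5,interpolation=2))
E
```

```text
[ 0.52043381 -0.03248519  0.18227891] [-2.18732773e-01  2.77988003e-01 -1.62288518e-01  1.13180230e+00
  6.72399257e-05 -4.68416208e-02] (array([0.2182, 1.6885, 0.0119]), array([ 1.000e-04, -4.000e-04, -1.614e-01]))
```

View pics/w7z.png

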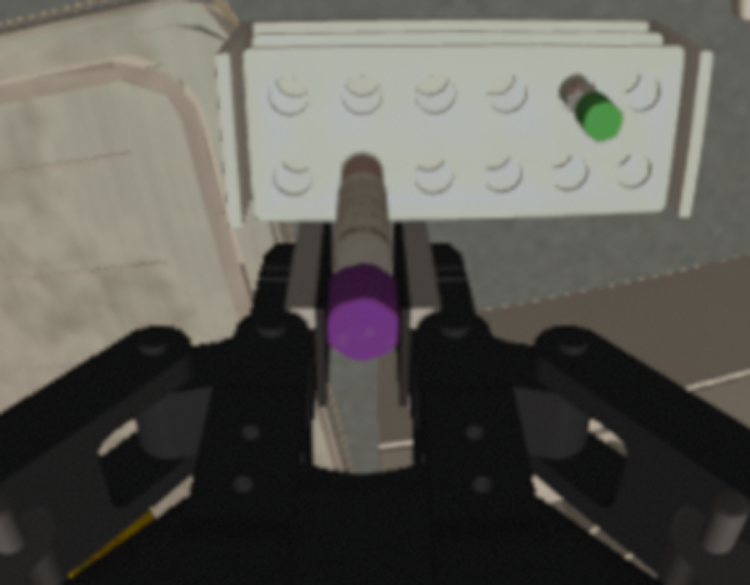

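View pics/d7.png

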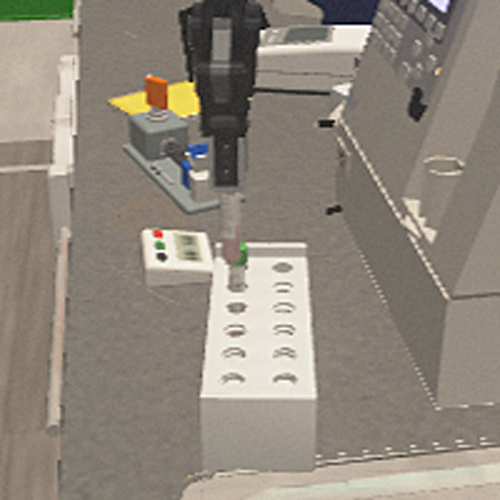

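```bash
python3 - <<'E'
from h import *
c,T=lw("w7")
T0=(np.zeros(3),R.identity())
f=lambda u,v,h:wcast(c,T0,[110+u/2.5,150+v/2.5],h)[0]
print("captop",f(363,327,-.0264),"bottom",f(362,168,.0576),f(362,164,.0576), "mid edges",f(336,220,.02),f(390,220,.02))
m=mask(c,"purple",80);v,u=np.nonzero(m);P=wdepth(c,T0,np.c_[u,v]);P=P[(abs(P[:,0])<.03)];t=P[P[:,2]<-.022];print(t.mean(0),(t.min(0)+t.max(0))/2,t.max(0)-t.min(0))
# tube body midline from depth
v,u=np.mgrid[205:255,225:285];Q=wdepth(c,T0,np.c_[u.ravel(),v.ravel()]);Q=Q[(abs(Q[:,1])<.012)&(Q[:,2]<.062)&(abs(Q[:,0])<.03)]
for a in np.arange(.0,.06,.01):
    s=Q[(Q[:,2]>a)&(Q[:,2]<a+.01)]
    if len(s):print(a,len(s),s[:,0].max().round(4),np.percentile(s[:,0],95).round(4),s[:,1].min().round(4),s[:,1].max().round(4))
E
```

```text
captop [-0.00019241  0.00076403 -0.0264    ] bottom [-0.0028685   0.00062985  0.0576    ] [-0.00160603  0.00063064  0.0576    ] mid edges [-0.00087289 -0.00573286  0.02      ] [-0.0008876   0.00743325  0.02      ]
[ 0.00040564  0.00049054 -0.025868  ] [-0.00077713  0.00065575 -0.02881776] [0.01570428 0.01332366 0.01363415]
0.0 209 0.0059 0.0056 -0.0063 0.007
0.01 149 0.006 0.0054 -0.0059 0.0068
0.02 130 0.0055 0.0052 -0.0063 0.0069
0.03 104 0.0056 0.0053 -0.0058 0.0066
0.04 100 0.0052 0.0049 -0.0055 0.0064
0.05 15 0.0046 0.0046 -0.0056 0.0057
```

step_arm(series=[0.02,0.2,0,0,0,0,0.06,0.45,0,0,0,-0.04,0.09,0.7,0,0,0,-0.1,0.12,0.95,0,0,0,-0.16,0.12,0.95,0,0,0,-0.16,0.12,0.95,0,0,0,-0.16])

```text
t: 7.05
ee_pos: [0.5294, 0.1585, 0.1826]
tcp_rot: [-0.001, -0.164, 0.986, -0.0]
wrist_force: [-0.1, 0.0, 0.7]
opening: 0.0132
```

```bash
python3 - <<'E'
from h import *
from bench import get_obs
o=get_obs();print(o["ee_pos"],plan(o["ee_pos"],rq(o["tcp_rot"]),[.5352,.3077,.18],down(np.radians(109.2))))
E
```

```text
[0.52938113 0.15846865 0.18259119] (array([-0.2692,  0.6965,  0.0126]), array([ 0.    , -0.0004, -0.0017]))
```

step_arm(series=[-0.07,0.2,0,0,0,0,-0.16,0.45,0,0,0,0,-0.27,0.69,0,0,0,0,-0.27,0.69,0,0,0,0,-0.27,0.69,0,0,0,0,-0.27,0.69,0,0,0,0])

```text
t: 7.8
ee_pos: [0.5361, 0.3052, 0.1834]
tcp_rot: [-0.0, -0.164, 0.987, -0.0]
wrist_force: [0.0, -0.3, 0.7]
opening: 0.0135
```

```bash
python3 - <<'E'
from h import *
from bench import get_obs
o=get_obs();print(o["ee_pos"],plan(o["ee_pos"],rq(o["tcp_rot"]),[.5352,.3077,.125],down(np.radians(109.2))))
c,T=snapw("w8")
cv2.imwrite("pics/w8z.png",cv2.resize(c["img"][120:354,110:410],None,fx=2.5,fy=2.5,interpolation=2))
E
```

```text
[0.53614427 0.30523215 0.18337205] (array([0.0004, 0.0133, 0.2919]), array([-0.0001, -0.0001, -0.0021]))
```

View pics/w8z.png

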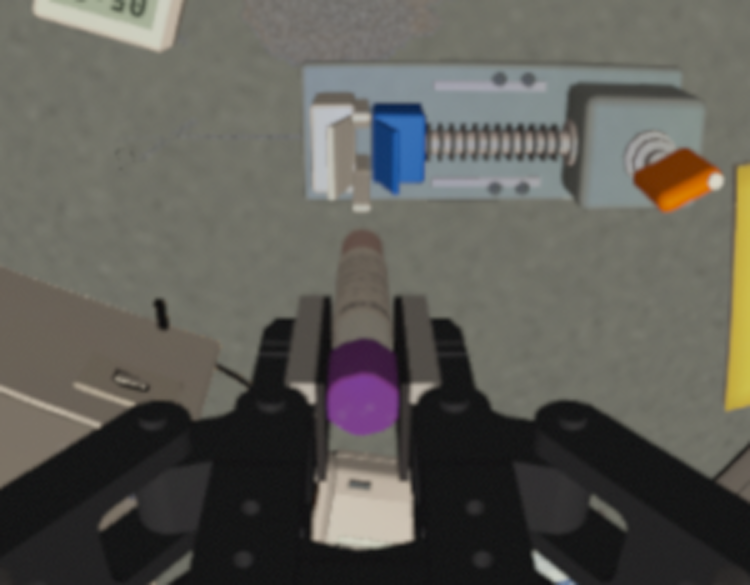

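```bash
cat > fit.py <<'E'
from h import *
import sys
c,T=lw(sys.argv[1])
v,u=np.mgrid[40:260,150:480];P=wdepth(c,T,np.c_[u.ravel(),v.ravel()])
img=c["img"][40:260,150:480].reshape(-1,3)
th=np.radians(float(sys.argv[2]) if len(sys.argv)>2 else 109.2)
yd=np.array([np.cos(th),np.sin(th),0]);xd=np.array([yd[1],-yd[0],0]);O=np.array([.5161,.3625,0])
Q=np.c_[(P-O)@xd,(P-O)@yd,P[:,2]]
n=(abs(Q[:,0])<.045)&(abs(Q[:,1])<.1)
s=n&(Q[:,2]>.0045)&(Q[:,2]<.0125)
X=Q[s]
def edge(vals,k=6): 
    h=np.sort(vals); return h[k],h[-k-1]
print("base x",edge(X[(X[:,1]<-.02)|(X[:,1]<.02)][:,0]),"base y",edge(X[abs(X[:,0])<.028][:,1]))
for lo,hi in((-.05,-.03),(-.03,0),(0,.025)):
    w=X[(X[:,1]>lo)&(X[:,1]<hi)];print("  x edges",lo,edge(w[:,0],2))
s=n&(Q[:,2]>.0425)&(Q[:,2]<.0465)&(Q[:,1]>.02);print("housing",edge(Q[s][:,0]),edge(Q[s][:,1]))
s=n&(Q[:,2]>.0865)&(Q[:,2]<.094)&(Q[:,1]>.02);t=Q[s]
r=cv2.minAreaRect((t[:,:2]*1e4).astype(np.float32));print("blade",len(t),np.array(r[0])/1e4,np.array(r[1])/1e4,r[2])
s=n&(Q[:,2]>.0515)&(Q[:,2]<.057)&(Q[:,1]<-.03);print("cheeks",edge(Q[s][:,0],2),edge(Q[s][:,1],2))
E
for a in w2 w8; do echo $a; python3 fit.py $a; done
```

```text
w2
base x (np.float64(-0.031765593567683804), np.float64(0.03160296507399132)) base y (np.float64(-0.08678628966595273), np.float64(0.08583455070080187))
  x edges -0.05 (np.float64(-0.03164992788490501), np.float64(0.03131658435226119))
  x edges -0.03 (np.float64(-0.03146511868376732), np.float64(0.031637971851909995))
  x edges 0 (np.float64(-0.03166676430039419), np.float64(0.03162287303673648))
housing (np.float64(-0.022929338662517798), np.float64(0.023775169220477076)) (np.float64(0.031001167851928354), np.float64(0.08338244290239334))
blade 352 [0.00044076 0.05788751] [0.00885081 0.02730252] 25.38214683532715
cheeks (np.float64(-0.0190453041679562), np.float64(0.01945120687898662)) (np.float64(-0.07382758760051433), np.float64(-0.046185629519330085))
w8
base x (np.float64(-0.032034694555523435), np.float64(0.03138970411619149)) base y (np.float64(-0.08731067538215417), np.float64(0.08634095743838834))
  x edges -0.05 (np.float64(-0.03191443999594497), np.float64(0.03100770781012855))
  x edges -0.03 (np.float64(-0.031776694572496496), np.float64(0.03128002565421133))
  x edges 0 (np.float64(-0.03138452601113882), np.float64(0.031591803224058655))
housing (np.float64(-0.02286463300092977), np.float64(0.02261734484962858)) (np.float64(0.03080603674331855), np.float64(0.08330803280967382))
blade 220 [0.00011341 0.05797955] [0.00846021 0.02640344] 28.779052734375
cheeks (np.float64(-0.018416155817045837), np.float64(0.01966385545947826)) (np.float64(-0.07349423988598713), np.float64(-0.04634662560887836))
```

step_arm(series=[0,0.013,0.1,0,0,-0.002,0,0.013,0.2,0,0,-0.002,0,0.013,0.28,0,0,-0.002,0,0.013,0.28,0,0,-0.002,0,0.013,0.28,0,0,-0.002])

```text
t: 8.48
ee_pos: [0.5355, 0.3089, 0.1281]
tcp_rot: [0.0, -0.167, 0.986, 0.0]
wrist_force: [-1.2, 0.9, -0.1]
opening: 0.0134
```

```bash
cat > chk.py <<'E'
from h import *
import sys
from bench import get_obs,camera
o=get_obs();p=[float(a) for a in sys.argv[2:5]]
print(o["ee_pos"],o["wrist_force"].round(2),o["torque"].round(3),"j6",o["joint_positions"][5].round(3),plan(o["ee_pos"],rq(o["tcp_rot"]),p,down(np.radians(float(sys.argv[5])))))
n=sys.argv[1]
c,T=snapw(n)
cv2.imwrite(f"pics/{n}z.png",cv2.resize(c["img"][120:354,110:410],None,fx=2.5,fy=2.5,interpolation=2))
E
python3 chk.py w9 .5352 .3078 .0656 109.2
```

```text
[0.5354714  0.30885308 0.12809958] [-1.17  0.85 -0.1 ] [ 0.056 -0.02  -0.047] j6 0.055 (array([ 0.0033, -0.0045,  0.3125]), array([0.    , 0.0003, 0.0004]))
```

View pics/w9z.png

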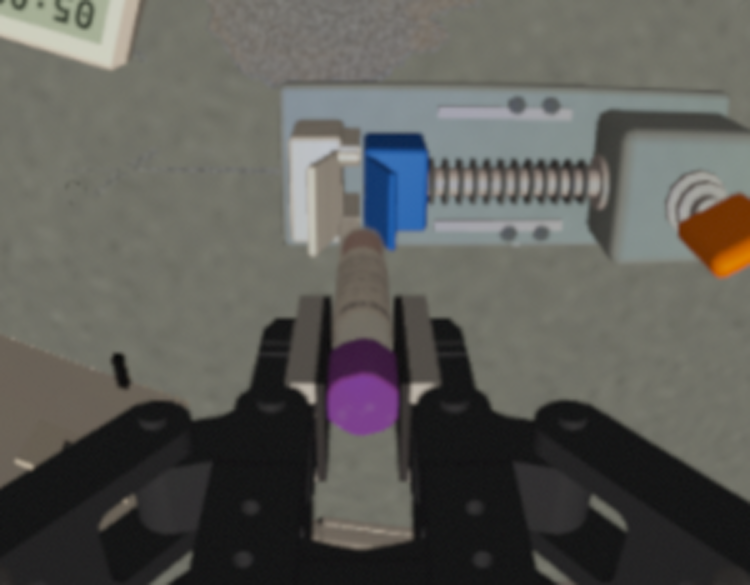

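step_arm(series=[0.003,-0.004,0.06,0,0,0,0.003,-0.004,0.11,0,0,0,0.003,-0.004,0.15,0,0,0,0.003,-0.004,0.18,0,0,0,0.003,-0.004,0.18,0,0,0])

```text
t: 9.15
ee_pos: [0.5346, 0.3081, 0.0907]
tcp_rot: [-0.0, -0.168, 0.986, -0.0]
wrist_force: [0.5, -2.2, 0.6]
opening: 0.0133
```

```bash
python3 chk.py w10 .5352 .3078 .0656 109.2
```

```text
[0.53457937 0.30805434 0.09073041] [ 0.54 -2.17  0.6 ] [-0.488 -0.135  0.004] j6 0.054 (array([-0.0026, -0.0022,  0.1257]), array([-0.0001, -0.0003,  0.0006]))
```

View pics/w10z.png

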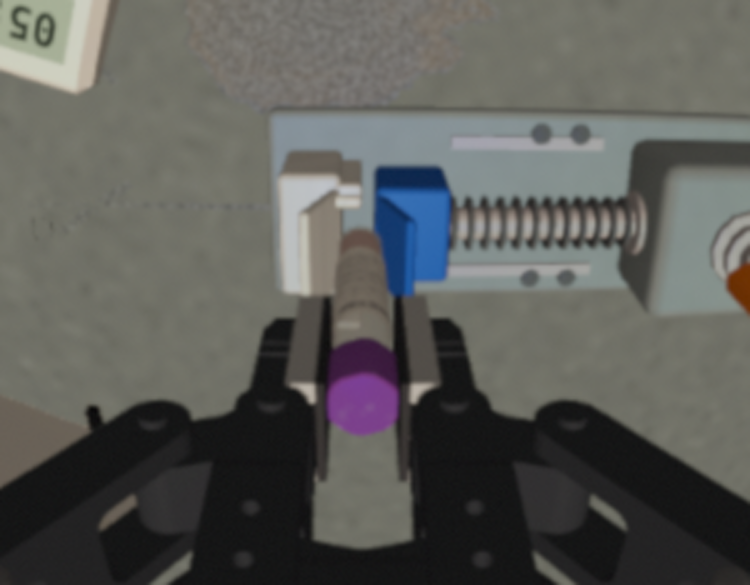

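step_arm(series=[-0.002,-0.001,0.03,0,0,0,-0.002,-0.001,0.06,0,0,0,-0.002,-0.001,0.09,0,0,0,-0.002,-0.001,0.11,0,0,0,-0.002,-0.001,0.11,0,0,0,-0.002,-0.001,0.11,0,0,0])

```text
t: 9.95
ee_pos: [0.535, 0.3082, 0.0691]
tcp_rot: [-0.0, -0.168, 0.986, -0.0]
wrist_force: [-0.3, 0.6, -3.2]
opening: 0.0134
```

```bash
python3 chk.py w11 .5352 .3078 .0656 109.2
```

```text
[0.53504003 0.30816069 0.0690743 ] [-0.3   0.65 -3.25] [-0.01   0.005 -0.018] j6 0.054 (array([-0.0002, -0.002 ,  0.0174]), array([ 0.    , -0.0002,  0.0006]))
```

View pics/w11z.png

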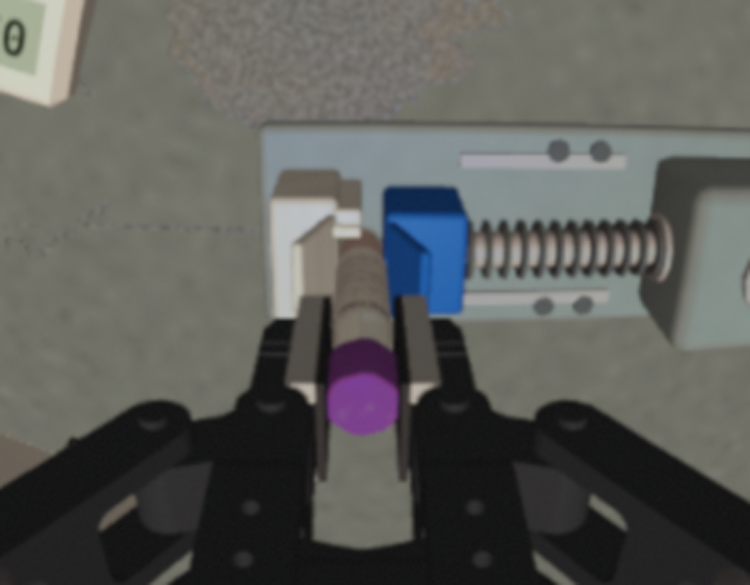

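step_arm(series=[0,-0.001,0.006,0,0,0,0,-0.001,0.012,0,0,0,0,-0.001,0.017,0,0,0,0,-0.001,0.017,0,0,0,0,-0.001,0.017,0,0,0])

```text
t: 10.62
ee_pos: [0.5353, 0.3081, 0.0659]
tcp_rot: [0.0, -0.168, 0.986, 0.0]
wrist_force: [0.4, 1.4, 0.7]
opening: 0.0132
```

step_arm(series=[0,0,0.005,0,0,0,0,0,0.01,0,0,0,0,0,0.01,0,0,0])

```text
t: 11.0
ee_pos: [0.5365, 0.3084, 0.0654]
tcp_rot: [0.002, -0.168, 0.986, 0.0]
wrist_force: [-0.9, -0.3, 17.1]
opening: 0.0129
```

step_arm(hand=-0.3, series=[0,0,-0.005,0,0,0,0,0,-0.005,0,0,0,0,0,-0.005,0,0,0,0,0,-0.005,0,0,0])

```text
t: 11.5
ee_pos: [0.5353, 0.308, 0.0647]
tcp_rot: [-0.0, -0.168, 0.986, -0.0]
wrist_force: [-0.3, -0.1, 0.2]
opening: 0.0298
```

```bash
python3 chk.py w12 .5352 .3078 .0656 109.2;python3 - <<'E'
from h import *
from bench import camera
for n in("scene","side"):
    s=camera(n);np.savez(f"pics/{n}12.npz",**s)
    a=s["img"][150:280,150:370] if n=="scene" else s["img"][130:260,180:320]
    cv2.imwrite(f"pics/{n}12.png",cv2.resize(a,None,fx=3.6,fy=3.6,interpolation=2))
E
```

```text
[0.53525046 0.30796786 0.06468386] [-0.3  -0.11  0.18] [-0.007  0.096 -0.003] j6 0.053 (array([ 0.0005, -0.0007, -0.0046]), array([-0.    , -0.0001,  0.0006]))
```

View pics/w12z.png

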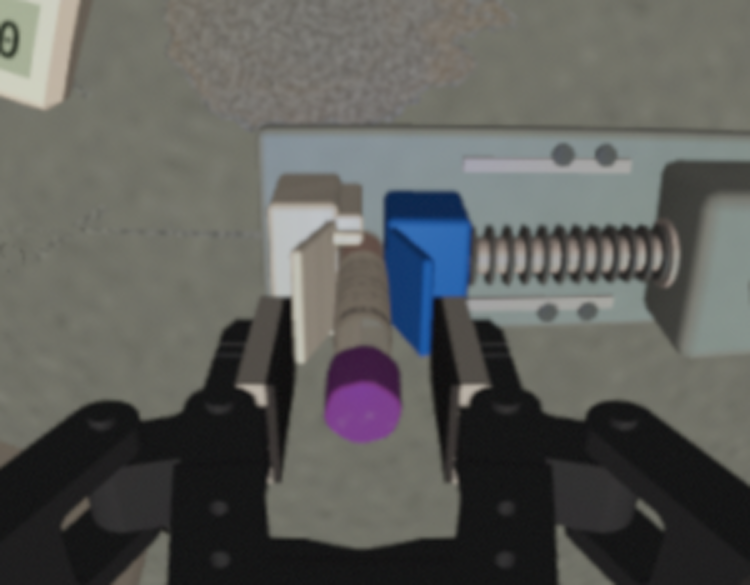

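View pics/scene12.png

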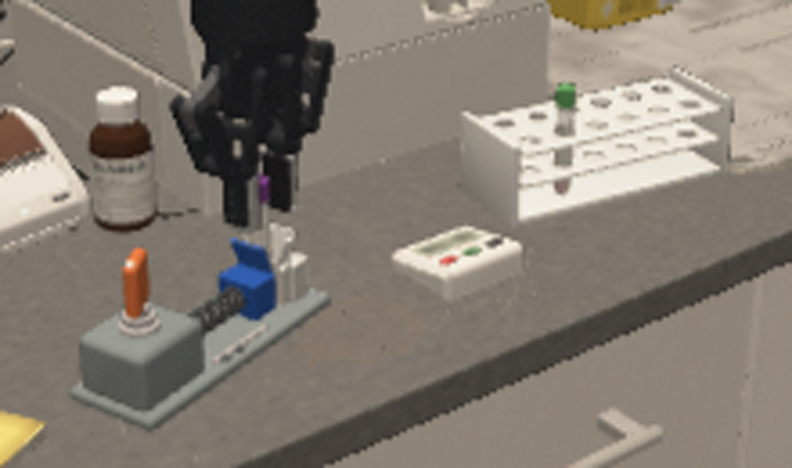

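step_arm(series=[0,0,-0.05,0,0,0,0,0,-0.25,0,0,0,0,0,-0.45,0,0,0,0,0,-0.45,0,0,0,0,0,-0.45,0,0,0])

```text
t: 12.28
ee_pos: [0.5351, 0.308, 0.1548]
tcp_rot: [-0.0, -0.168, 0.986, -0.0]
wrist_force: [0.8, 0.2, -1.4]
opening: 0.0299
```

```bash
python3 chk.py w13 .4971 .4171 .15 109.2; python3 fit.py w13; python3 - <<'E'
from h import *
c,T=lw("w13")
m=mask(c,"purple",80);v,u=np.nonzero(m);P=wdepth(c,T,np.c_[u,v]);P=P[(P[:,2]>.06)&(P[:,2]<.11)]
t=P[P[:,2]>P[:,2].max()-.004];print(t.mean(0),P[:,2].max(),(t.min(0)+t.max(0))/2)
E
```

```text
[0.53513589 0.3079569  0.15476825] [ 0.77  0.16 -1.44] [ 0.065 -0.007 -0.031] j6 0.053 (array([-0.001 ,  0.5779,  0.0239]), array([ 0.    , -0.    ,  0.0006]))
base x (np.float64(-0.031590401066042204), np.float64(0.0325401021412069)) base y (np.float64(-0.08732847663588654), np.float64(0.08608943296654216))
  x edges -0.05 (np.float64(-0.03145070657721787), np.float64(0.03260548823931267))
  x edges -0.03 (np.float64(-0.031647511551173846), np.float64(0.0325401021412069))
  x edges 0 (np.float64(-0.03140913227886074), np.float64(0.03213401861698902))
housing (np.float64(-0.022930033140523956), np.float64(0.023684220876861284)) (np.float64(0.0312576281558443), np.float64(0.08285038685773233))
blade 260 [7.01457977e-05 5.81482178e-02] [0.00901976 0.02676005] 28.321460723876953
cheeks (np.float64(-0.018983774612630185), np.float64(0.014714860508333278)) (np.float64(-0.07357785050350568), np.float64(-0.04118707093258365))
[0.5368448  0.30908861 0.09164808] 0.09338076414437194 [0.53731056 0.30911444 0.09142577]
```

View pics/w13z.png

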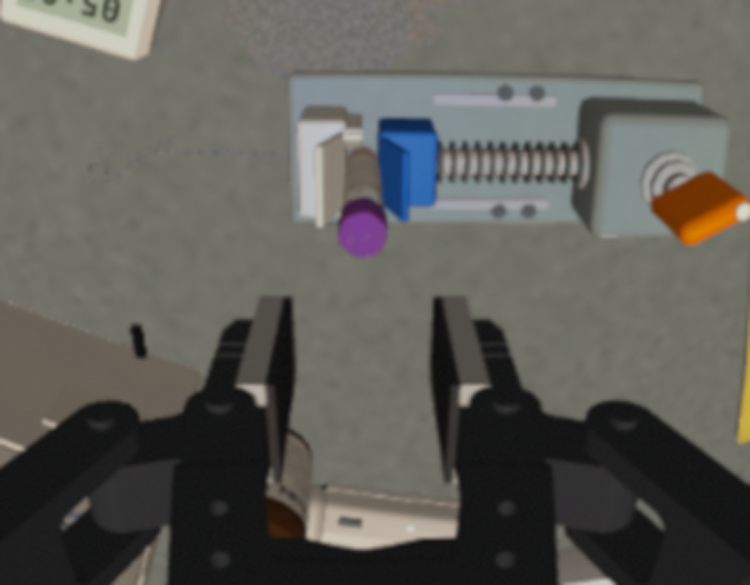

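step_arm(series=[0,0.2,0.02,0,0,-0.05,0,0.4,0.02,0,0,-0.1,0,0.578,0.02,0,0,-0.15,0,0.578,0.02,0,0,-0.2,0,0.578,0.02,0,0,-0.25,0,0.578,0.02,0,0,-0.3,0,0.578,0.02,0,0,-0.35,0,0.578,0.02,0,0,-0.4])

```text
t: 13.32
ee_pos: [0.4966, 0.4168, 0.1497]
tcp_rot: [0.001, 0.717, -0.697, -0.0]
wrist_force: [-0.0, 0.3, -0.2]
opening: 0.0298
```

step_arm(series=[0,0,0,0,0,-0.05,0,0,0,0,0,-0.1,0,0,0,0,0,-0.15,0,0,0,0,0,-0.2,0,0,0,0,0,-0.25,0,0,0,0,0,-0.25,0,0,0,0,0,-0.25])

```text
t: 14.2
ee_pos: [0.4969, 0.417, 0.1503]
tcp_rot: [0.0, 0.928, -0.374, -0.0]
wrist_force: [-0.3, 0.2, -0.1]
opening: 0.0294
```

```bash
python3 chk.py w14 .4970 .4173 .15 226.5; python3 fit.py w14
```

```text
[0.4968952  0.41696724 0.1503274 ] [-0.3   0.17 -0.14] [-0.021 -0.023 -0.008] j6 -1.803 (array([-0.0008, -0.0016,  0.0016]), array([ 0.0003,  0.0001, -0.0022]))
base x (np.float64(-0.03156870589542954), np.float64(0.03245921390878022)) base y (np.float64(-0.08573033652099436), np.float64(0.08501547881247001))
  x edges -0.05 (np.float64(-0.031545016010583446), np.float64(0.03225943991272064))
  x edges -0.03 (np.float64(-0.03154436387157998), np.float64(0.03227152514531204))
  x edges 0 (np.float64(-0.03126939764119935), np.float64(0.03245014247481511))
housing (np.float64(-0.022595057258140067), np.float64(0.024185705297791613)) (np.float64(0.03154128005405217), np.float64(0.08385894491565664))
blade 366 [0.00094556 0.05808829] [0.00832362 0.02582962] 26.404924392700195
cheeks (np.float64(-0.01874243977921111), np.float64(0.019562630189448857)) (np.float64(-0.07380985810500615), np.float64(-0.04086250526233585))
```

View pics/w14z.png

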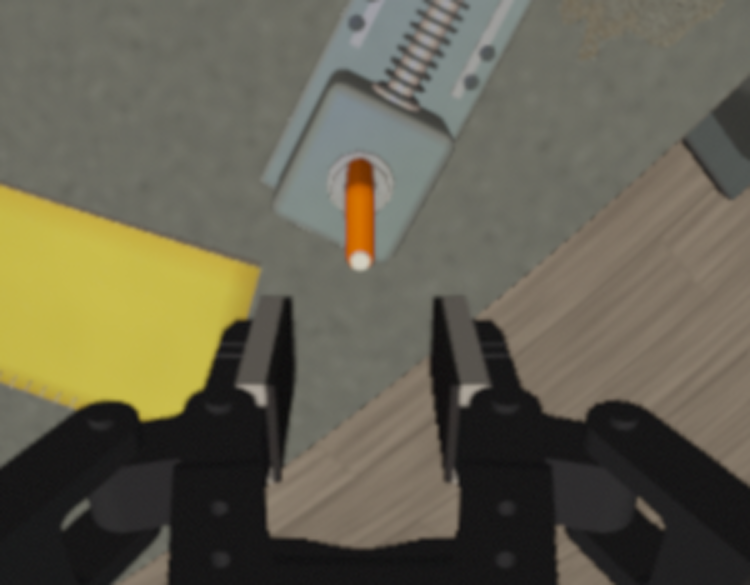

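step_arm(series=[0,-0.001,0.15,0,0,0,0,-0.001,0.3,0,0,0,0,-0.001,0.4,0,0,0,0,-0.001,0.45,0,0,0,0,-0.001,0.45,0,0,0,0,-0.001,0.45,0,0,0])

```text
t: 15.0
ee_pos: [0.4976, 0.4175, 0.0617]
tcp_rot: [-0.0, 0.928, -0.372, 0.0]
wrist_force: [0.1, 0.6, 0.1]
opening: 0.03
```

```bash
python3 chk.py w15 .4970 .4173 .059 226.1
```

```text
[0.49761941 0.41753588 0.06173544] [0.09 0.63 0.05] [ 0.056 -0.044 -0.045] j6 -1.806 (array([-0.0014,  0.003 ,  0.0137]), array([-0.0004, -0.0001,  0.001 ]))
```

View pics/w15z.png

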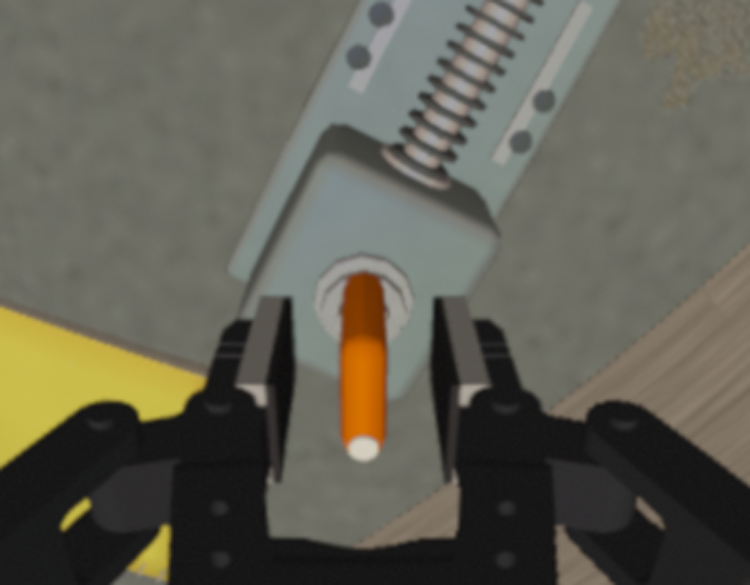

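step_arm(hand=-1, series=[0,0,0.004,0,0,0,0,0,0.004,0,0,0,0,0,0.004,0,0,0,0,0,0.004,0,0,0,0,0,0.004,0,0,0])

```text
t: 15.68
ee_pos: [0.4975, 0.4174, 0.0606]
tcp_rot: [-0.0, 0.928, -0.372, 0.0]
wrist_force: [-1.2, -1.5, 5.8]
opening: 0.0079
```

```bash
python3 chk.py w16 .4970 .4173 .059 226.1
```

```text
[0.49748688 0.41743937 0.06064736] [-1.2  -1.47  5.79] [-0.084  0.071 -0.037] j6 -1.806 (array([-0.0013,  0.0022,  0.0082]), array([-0.0003, -0.0001,  0.0011]))
```

View pics/w16z.png

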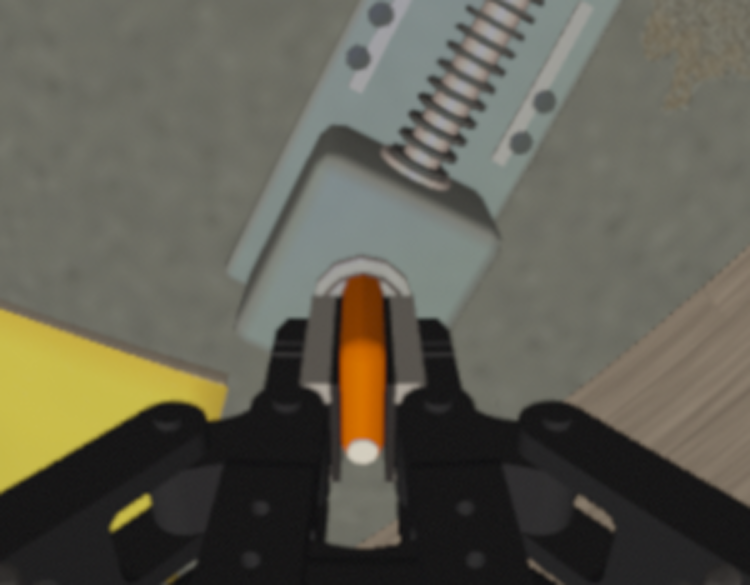

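step_arm(series=[0,0,0,0,0,0.04,0,0,0,0,0,0.08,0,0,0,0,0,0.12,0,0,0,0,0,0.16,0,0,0,0,0,0.2,0,0,0,0,0,0.24,0,0,0,0,0,0.28,0,0,0,0,0,0.28])

```text
t: 16.73
ee_pos: [0.4974, 0.4174, 0.0606]
tcp_rot: [0.0, -0.681, 0.733, -0.0]
wrist_force: [-1.4, -1.1, 7.2]
opening: 0.0081
```

```bash
cat > yaw.py <<'E'
from h import *
from bench import get_obs
o=get_obs();M=rq(o["tcp_rot"]).as_matrix();y=M[:,1]
yaw=np.degrees(np.arctan2(y[1],y[0]))%360
print("yaw",yaw.round(2),"joint est",(-(yaw-90-19.2-0)).round(2),"pos",o["ee_pos"].round(4),"F",o["wrist_force"].round(2),"tau",o["torque"].round(3),"j6",o["joint_positions"][5].round(3),"tilt",M[:,2].round(4))
E
python3 yaw.py
```

```text
yaw 175.8 joint est -66.6 pos [0.4974 0.4174 0.0606] F [-1.4  -1.12  7.17] tau [-0.153  0.22  -0.063] j6 -0.925 tilt [ 6.e-04  4.e-04 -1.e+00]
```

step_arm(series=[0,0,0,0,0,0.04,0,0,0,0,0,0.08,0,0,0,0,0,0.12,0,0,0,0,0,0.16,0,0,0,0,0,0.2,0,0,0,0,0,0.24,0,0,0,0,0,0.28,0,0,0,0,0,0.28])

```text
t: 17.73
ee_pos: [0.4973, 0.4174, 0.0606]
tcp_rot: [0.0, -0.304, 0.953, 0.0]
wrist_force: [-1.5, -0.3, 7.6]
opening: 0.008
```

```bash
python3 yaw.py; python3 chk.py w17 .4970 .4173 .059 126
```

```text
yaw 125.41 joint est -16.21 pos [0.4973 0.4174 0.0606] F [-1.54 -0.27  7.63] tau [-0.044  0.438 -0.047] j6 -0.045 tilt [ 4.e-04  5.e-04 -1.e+00]
[0.49725498 0.4174496  0.0606222 ] [-1.54 -0.27  7.63] [-0.044  0.438 -0.047] j6 -0.045 (array([0.0015, 0.0001, 0.0081]), array([ 0.0001,  0.0002, -0.0033]))
```

View pics/w17z.png

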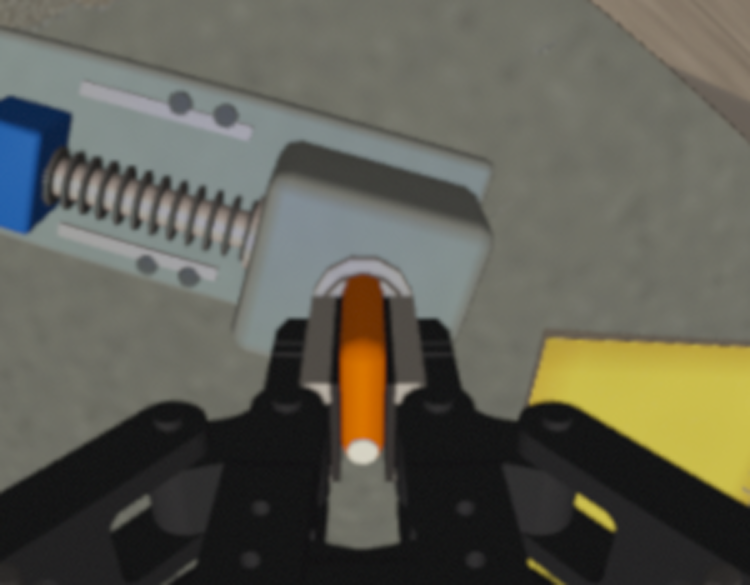

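step_arm(series=[0,0,0,0,0,0.03,0,0,0,0,0,0.06,0,0,0,0,0,0.07,0,0,0,0,0,0.07])

```text
t: 18.27
ee_pos: [0.4972, 0.4175, 0.0606]
tcp_rot: [0.0, -0.198, 0.98, 0.0]
wrist_force: [-2.0, -0.9, 6.4]
opening: 0.0083
```

```bash
python3 yaw.py
```

```text
yaw 112.88 joint est -3.68 pos [0.4972 0.4175 0.0606] F [-1.99 -0.87  6.43] tau [ 0.     0.458 -0.018] j6 0.173 tilt [ 3.e-04  6.e-04 -1.e+00]
```

step_arm(series=[0,0,0,0,0,0.01,0,0,0,0,0,0.01,0,0,0,0,0,0.01])

```text
t: 18.65
ee_pos: [0.4972, 0.4175, 0.0607]
tcp_rot: [0.0, -0.183, 0.983, 0.0]
wrist_force: [-3.1, 0.2, 6.1]
opening: 0.0084
```

```bash
python3 yaw.py
```

```text
yaw 111.11 joint est -1.91 pos [0.4972 0.4175 0.0607] F [-3.13  0.2   6.1 ] tau [ 0.01   0.44  -0.093] j6 0.204 tilt [ 4.e-04  7.e-04 -1.e+00]
```

step_arm(series=[0,0,0,0,0,0.01,0,0,0,0,0,0.01,0,0,0,0,0,0.01])

```text
t: 19.02
ee_pos: [0.4973, 0.4175, 0.0606]
tcp_rot: [0.0, -0.168, 0.986, 0.0]
wrist_force: [-2.0, -0.2, 6.3]
opening: 0.0078
```

```bash
python3 yaw.py
```

```text
yaw 109.31 joint est -0.11 pos [0.4973 0.4175 0.0606] F [-1.97 -0.18  6.34] tau [-0.059  0.455 -0.037] j6 0.236 tilt [ 4.e-04  7.e-04 -1.e+00]
```

step_arm(series=[0,0,0,0,0,0.01,0,0,0,0,0,0.01,0,0,0,0,0,0.01])

```text
t: 19.4
ee_pos: [0.4972, 0.4175, 0.0607]
tcp_rot: [0.0, -0.153, 0.988, 0.0]
wrist_force: [-1.9, -0.5, 7.3]
opening: 0.0084
```

```bash
python3 yaw.py
```

```text
yaw 107.58 joint est 1.62 pos [0.4972 0.4175 0.0607] F [-1.94 -0.48  7.35] tau [-0.131  0.409  0.922] j6 0.266 tilt [ 5.e-04  5.e-04 -1.e+00]
```

step_arm(series=[0,0,0,0,0,0.01,0,0,0,0,0,0.01,0,0,0,0,0,0.01])

```text
t: 19.77
ee_pos: [0.4972, 0.4175, 0.0607]
tcp_rot: [0.0, -0.138, 0.99, 0.0]
wrist_force: [-1.9, -0.3, 8.3]
opening: 0.0081
```

```bash
python3 yaw.py
```

```text
yaw 105.81 joint est 3.39 pos [0.4972 0.4175 0.0607] F [-1.91 -0.29  8.28] tau [-0.16   0.424  1.465] j6 0.297 tilt [ 6.e-04  4.e-04 -1.e+00]
```

step_arm(series=[0,0,0,0,0,-0.03,0,0,0,0,0,-0.07,0,0,0,0,0,-0.11,0,0,0,0,0,-0.15,0,0,0,0,0,-0.19,0,0,0,0,0,-0.23,0,0,0,0,0,-0.26,0,0,0,0,0,-0.26])

```text
t: 20.78
ee_pos: [0.4973, 0.4174, 0.0606]
tcp_rot: [0.0, -0.519, 0.854, 0.0]
wrist_force: [-1.7, -0.0, 9.1]
opening: 0.0079
```

```bash
python3 yaw.py
```

```text
yaw 152.6 joint est -43.4 pos [0.4973 0.4174 0.0606] F [-1.72 -0.01  9.06] tau [-0.109  0.437  0.071] j6 -0.52 tilt [ 5.e-04  5.e-04 -1.e+00]
```

step_arm(series=[0,0,0,0,0,-0.04,0,0,0,0,0,-0.08,0,0,0,0,0,-0.12,0,0,0,0,0,-0.16,0,0,0,0,0,-0.2,0,0,0,0,0,-0.24,0,0,0,0,0,-0.26,0,0,0,0,0,-0.26])

```text
t: 21.78
ee_pos: [0.4974, 0.4174, 0.0606]
tcp_rot: [-0.0, 0.816, -0.578, 0.0]
wrist_force: [-1.6, -0.6, 6.0]
opening: 0.0081
```

```bash
python3 yaw.py; python3 chk.py w18 .4970 .4173 .059 199.2; python3 - <<'E'
from h import *
c,T=lw("w18");cv2.imwrite("pics/w18b.png",cv2.resize(c["img"][210:320,200:310],None,fx=5.4,fy=5.4,interpolation=2))
def dev(n):
    c,T=lw(n);h,s,v=hue(c);m=((h>=4)&(h<=18)&(s>120)&(v>60)).astype(np.uint8);m[:, :200]=0;m[:,310:]=0
    ys,xs=np.nonzero(m);rows=[(y,(xs[ys==y].min()+xs[ys==y].max())/2) for y in np.unique(ys) if (ys==y).sum()>8]
    r=np.array(rows);p=np.polyfit(r[:,0],r[:,1],1);g=c["img"].max(2)>150
    print(n,"slope",p[0].round(4),"x at 290",np.polyval(p,290).round(2))
for n in("w16","w17","w18"):dev(n)
E
```

```text
yaw 199.37 joint est -90.17 pos [0.4974 0.4174 0.0606] F [-1.62 -0.57  5.95] tau [-0.147  0.191  0.047] j6 -1.336 tilt [ 7.e-04  4.e-04 -1.e+00]
[0.49743459 0.4174081  0.06062075] [-1.62 -0.57  5.95] [-0.147  0.191  0.047] j6 -1.336 (array([-0.0002,  0.0022,  0.0081]), array([-0.0002,  0.0001,  0.0009]))
w16 slope -0.0004 x at 290 254.51
w17 slope -0.0001 x at 290 254.66
w18 slope -0.0016 x at 290 254.49
```

View pics/w18b.png

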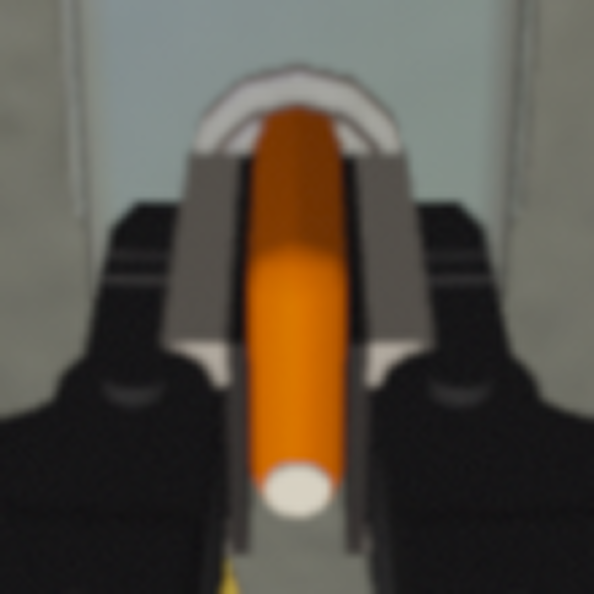

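```bash
python3 - <<'E'
from h import *
from bench import camera
for n in("scene","side"):
    s=camera(n);np.savez(f"pics/{n}20.npz",**s)
    a=s["img"][150:280,150:370] if n=="scene" else s["img"][130:300,180:320]
    cv2.imwrite(f"pics/{n}20.png",cv2.resize(a,None,fx=3.5,fy=3.5,interpolation=2))
    m=mask(s,"purple");P,uv=pts(s,m);k=(P[:,0]>.4)&(P[:,0]<.7)&(P[:,1]>.2)&(P[:,1]<.4)&(P[:,2]<.12);P=P[k];print(n,len(P),P.min(0) if len(P) else 0,P.max(0) if len(P) else 0)
E
```

```text
scene 27 [0.52859063 0.30716431 0.08029616] [0.53645935 0.31660257 0.0925089 ]
side 11 [0.53118033 0.30042419 0.08050942] [0.54103108 0.30978574 0.0942524 ]
```

View pics/scene20.png

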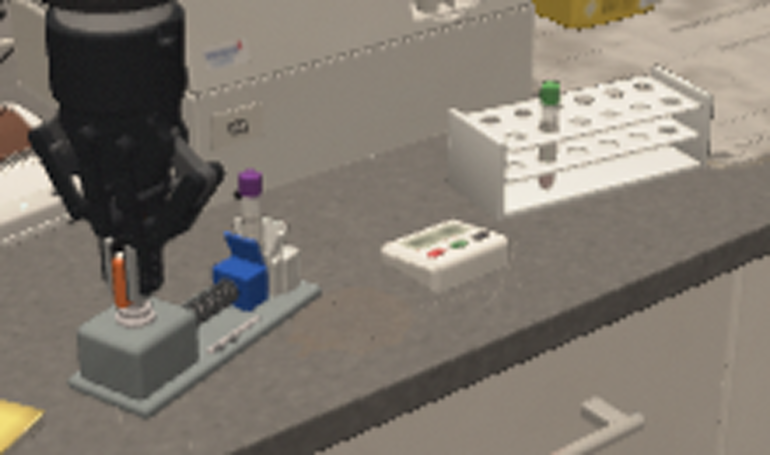

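View pics/side20.png

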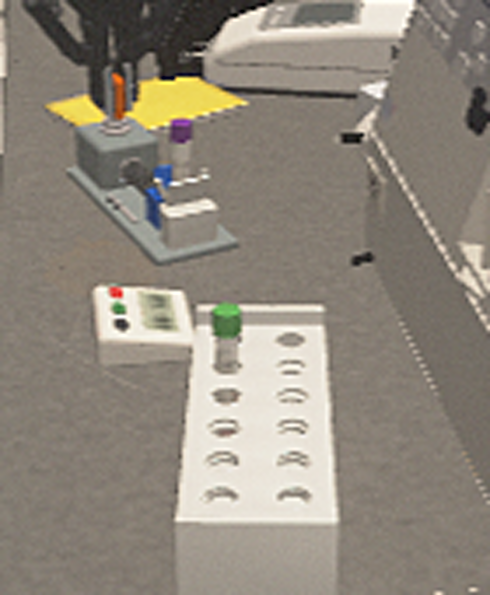

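The tube stands clipped and upright with its cap top at about 92 mm, and the green tube, timer and rack haven't moved. The blade is held at about −90°, so I'm handing in.

```bash
python3 -c "
from bench import sign_off
print(sign_off())"
```

```text
the job is handed in; nothing more can be done
None
```

The purple tube is clipped in the clamp and released. I then turned the thumbscrew clockwise onto its stop and backed it off a quarter turn. I handed the job in at about 22 s, still holding the screw.

- **Tube:** I pressed it down until the base plate took it, with the wrist reading about 17 N, and the blue jaw opened and closed on it. After release it stood upright with its cap top at about 92 mm, the height expected of a tube standing on the base. The cap sat about 2 mm off the seat centre, within the slack between the cheeks.
- **Thumbscrew:** It started at about −117°. Torque stayed near 0.06 N m until about 0°, then rose to about 1.5 N m at the stop. At the end the gripper stood at about −90.2° relative to the clamp, with the blade square in the pads. That angle comes from the gripper's pose and my measured clamp direction, so it could be off by about a degree.
- **Other objects:** In the last pictures the green tube and the timer looked unmoved. The bottle was in place after I released the tube, but the arm hid it from the scene camera in the last picture. I did not check it again, though nothing passed near it.

No check failed or disagreed.

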